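# Work the touch catch of the larder cupboard's glazed door and push the door open

### The job

Open the glazed door of the little white larder cupboard: press it gently near its free edge until the touch catch lets go and it springs ajar, then push it from behind with the fingertips until it stands about square to the cupboard front. Only touch the door: do not take it or anything else between the fingers, leave the plain door shut, and leave the bowl, the pepper mill and the storage jar where they stand.

Things in the scene. Friction and masses are not known exactly. Their poses are not given: they have to be found in the camera images.
- cupboard: Fixed white cupboard, 340 mm wide (its y), 160 deep (its x), 265 high, oak top. Origin: centre of the underside; x points from the doors to the back, z up. Two handleless doors lie over its front: the glazed one (2 x 3 panes) on the +y half, the plain panelled one on the -y half, both hinged at their outer ends, free edges 3 mm apart in the middle. The carcass front is at x = -80 mm.
- cupboard_front (a point): Fixed point midway between the free edges of the two shut doors, on the plane of their outer faces (cupboard x = -104 mm; inner faces at -86 mm), at the height of the doors' top edge, 256 mm above the counter; the doors' lower edge is at 32 mm. Axes as the cupboard's: x into it, y towards the glazed door.
- glazed_corner (a point): On the glazed door, moving with it: top corner of its free edge, on the outer face. Door axes: x from the outer to the inner face, y from the free edge to the hinge, z up. The door is 166.5 mm wide, 224 high, 18 thick; its free-edge stile is 32 mm wide and its top rail 45 mm high, solid white wood flush with the outer face.
- glazed_hinge (a point): On the glazed door's hinge line at the height of the door's top edge (256 mm), in the plane of its inner face; the free edge lies 166.5 mm away at y = -166.5 mm and the outer face at x = -18 mm. Axes turn with the door: x from the outer face to the inner face, y from the free edge to the hinge, z up.
- glazed_door (a joint): Door angle, rad: 0 shut, positive open (clockwise from above), negative pressed in. 4 to 5 N at the free edge, 3 to 4 mm in (-0.02 rad), frees the catch; it bottoms at -0.032 (5 mm), so 8 to 12 N is a full press. Let go, a spring low behind the door pushes it to 0.36 (free edge 60 mm out) within 1 s. Then it swings on a damped hinge (1 to 4 N) and stays where left; stop at 1.75.
- plain_door (a joint): Angle of the plain door, rad: 0 shut on a catch of the same kind, positive open. It is to stay shut.
- dog_bowl: Loose steel pet bowl, 150 mm across, 50 mm high, standing in front of the plain door; origin: centre of its underside.
- pepper_mill: Loose dark wooden pepper mill, 54 mm across, 168 mm high, standing in front of the plain door; origin: centre of its underside.
- storage_jar: Loose glass storage jar with a steel lid, 84 mm across, 120 mm high, standing beside the cupboard at the glazed door's hinge end, outside the door's swing; origin: centre of its underside.

How it is judged:
By the outcome, as a careful person would: the job done as asked, in the order asked, and still so for the second after the job is handed in, with the robot touching nothing.
It also fails if it takes over 45 s, if anything falls off the work surface, if the arm or the gripper's body presses on something with over 40 N, if the wrist force passes 120 N, or if a joint passes its speed limit or range.

### The arm

A 6-joint arm with a two-finger parallel gripper is mounted at the origin on the work surface. World frame = base frame: x ahead of the robot, y to its left, z up, the work surface at z = 0. Lengths are in mm, angles in rad, forces in N, time in s.
With the tool pointing down it reaches from about 250 to 725 mm from the base axis. Payload 9.7 kg.
Tool frame: the origin (TCP) lies midway between the tips of the shut fingers; the grasp point (between the pads) lies 19 mm behind it; z points along the fingers, y is the line along which they close (so a half turn about z gives the same grasp; the last joint's range is limited). The gripper opens to 85 mm and grips with 20 to 120 N. Pads are 22 mm wide; open, the fingers measure 114 mm over their backs; the gripper's body (76 mm by 85 mm) begins 54 mm behind the grasp point. The pads swing forward as they close: fully open they stand 13 mm farther back than shut.
Start: joints at [1.227, 0.087, 0.176, 1.66, 0, 1.571], TCP at [185.384, 517.812, 231.284] pointing down, gripper open.
Joint ranges: [-3.13, 3.13], [-0.85, 1.81], [-1.15, 1.24], [-2.2, 2.28], [-1.44, 1.52], [-3.14, 3.14]. Speed limits (rad/s): [2.22, 2.22, 2.57, 3.14, 3.14, 3.14].

### API

Orientations are given as a unit quaternion [x, y, z, w].
In Python, from plant import arm, imaging, workorder gives the robot as it stands.
- The arm moves only by the tool jog_arm, never from a script. Its argument "targets" is one flat list of numbers, 7 for each row, row after row: the shift along the world's x, y, z in m, then the turn, a rotation vector about the world's x, y, z in rad, then the opening, from -1 (shut) to 1 (fully open), so that 0 is half open. A call has 1 to 10 rows; each row shifts and turns the commanded pose from where the row before left it; what a row does not reach is not made up. A row lasts 1/10 s, in which the tool goes at most 50 mm and 8.59 degrees, less where a joint would pass 70% of its speed; a pose out of reach is approached as far as the arm can. A call is refused whole if a number of a shift passes 0.05 or a number of a turn 0.15, either way. A call with a gripper value outside its range is refused whole. The fingers move at their own pace and stop on an object; the grip force is fixed at half the most. Time passes only in rows, so rows that do not move let the fingers close. It gives the time, the measured TCP pose, the force, the opening and the grip force at its end, in the units of the state.
- arm.state(): the state, without advancing time (a new reading comes with each control period).
- imaging.camera(name): name is "scene" or "top" or "wrist"; returns (picture, depth): 400x640x3 uint8, red, green, blue; 400x640 float32, mm along the optical axis (not along the pixel's ray), 0 where there is no reading.
- imaging.camera_params(name): a dict with "fx", "fy", "cx", "cy" (pixels), "k1" (the pictures are not rectified: a ray, as slopes to the right and down, at radius r is drawn at 1 + k1 r^2 times it, then the intrinsics apply), "R" (3x3) and "t" (3): a world point X has camera coordinates R X + t; the wrist camera has in their place "hand_eye" (4x4, takes a point from camera to tool coordinates, whose origin is the TCP and whose axes are the flange's). Camera axes: x right, y down, z forward; pixel columns grow to the right and rows downward; lengths in mm; the calibration is good to about 2 mm. A picture is of the moment at which its call begins: read the wrist's pose just before it. camera_params takes no time and is no camera call.
- workorder.job_done(): hands the job in; it is judged then, once.
The state is a dict: "time_s": time; "joint_pos": joint angles; "dq": joint speeds; "joint_efforts": joint torques, N m; "eef_pos": TCP position; "orientation": TCP orientation; "force": force on the tool from outside, world axes, zero at the start; "moment": the same for the moment, N m; "finger_gap": finger opening in mm; "gripper_force": force on a finger pad.
Only numpy, scipy, OpenCV 4.12 (cv2) and the standard library are available. Lean on these libraries where they do the work, as an engineer would, in place of code of your own. Each camera call takes 0.05 s, during which the arm holds its last target. There are 200 camera calls.

## Working session

There is one attempt and no reset: what is moved stays moved. The work goes in short steps, Python scripts to look and compute and a tool call to move; the robot and the scene stay as the last step left them, time stands still between calls to the robot, and variables do not carry over. Pictures are saved under pics/ and viewed, at most 10 in all, crops included, and the job is handed in when it is done.

Besides the shell and the picture viewer there is one more tool, called after ">>>" by a JSON object that holds its "api" and its "payload". jog_arm: Moves the arm, as the interface text tells. Its arguments: {"type":"object","properties":{"targets":{"type":"array"}},"required":["targets"]}

```bash
mkdir -p pics
cat > h.py <<'E'
import numpy as np, cv2
from plant import arm, imaging, workorder
def world(name,depth):
    p=imaging.camera_params(name)
    v,u=np.mgrid[0:400,0:640].astype(float)
    x=(u-p['cx'])/p['fx'];y=(v-p['cy'])/p['fy'];a,b=x.copy(),y.copy()
    for _ in range(15):
        s=1+p['k1']*(a*a+b*b);a=x/s;b=y/s
    C=np.stack([a*depth,b*depth,depth],-1)
    return (C-np.array(p['t']))@np.array(p['R'])
E
python3 - <<'E'
from h import *
for n in ("scene","top"):
    im,d=imaging.camera(n); cv2.imwrite(f"pics/{n}0.png",im[:,:,::-1]); np.savez(f"{n}0.npz",im=im,d=d)
    p=imaging.camera_params(n); print(n,p, -np.array(p['R']).T@np.array(p['t']))
print(arm.state())
E
```

```text
scene {'fx': 513.1644042690851, 'fy': 513.1644042690851, 'cx': 322.15704071578796, 'cy': 200.02044770987993, 'k1': -0.02101987587334794, 'R': array([[ 8.50169274e-01,  5.26509201e-01,  5.17652241e-04],
       [ 4.30760457e-01, -6.94995061e-01, -5.75697224e-01],
       [-3.02750120e-01,  4.89663075e-01, -8.17662790e-01]]), 't': array([-366.16227124, -300.28507945, 1538.01953693])} [ 906.286449   -769.02021842 1084.89760338]
top {'fx': 374.42060191392227, 'fy': 374.42060191392227, 'cx': 315.61810442484074, 'cy': 196.02813294757203, 'k1': 0.009152295634829678, 'R': array([[-0.01951473, -0.99941906,  0.02794148],
       [-0.99555583,  0.01684891, -0.09265362],
       [ 0.09212901, -0.02962542, -0.99530627]]), 't': array([-245.63240822,  591.97970848, 1022.15960358])} [ 490.38484668 -225.18201825 1079.07426584]
{'time_s': 0.1, 'joint_pos': array([ 1.22699556e+00,  8.74064793e-02,  1.75240333e-01,  1.65982223e+00,
       -2.56605110e-05,  1.57079097e+00]), 'dq': array([-1.70706018e-03, -2.49070754e-03,  1.67888895e-03,  9.07972497e-05,
       -3.17090717e-04, -9.69976888e-04]), 'joint_efforts': array([ 1.44635873e-03, -5.21562374e+01,  4.65653265e+01,  1.60104653e-02,
        1.40268407e-04,  8.01709461e-06]), 'eef_pos': array([185.324884  , 517.61808588, 230.66703907]), 'orientation': array([ 1.71052355e-01,  9.85261760e-01, -5.89435491e-04, -8.93136003e-05]), 'force': array([-0.5059207 , -0.82343338,  0.04829381]), 'moment': array([ 0.01179359, -0.04898535,  0.0164508 ]), 'gripper_force': 0.0, 'finger_gap': 85.19940019498257}
```

View pics/scene0.png

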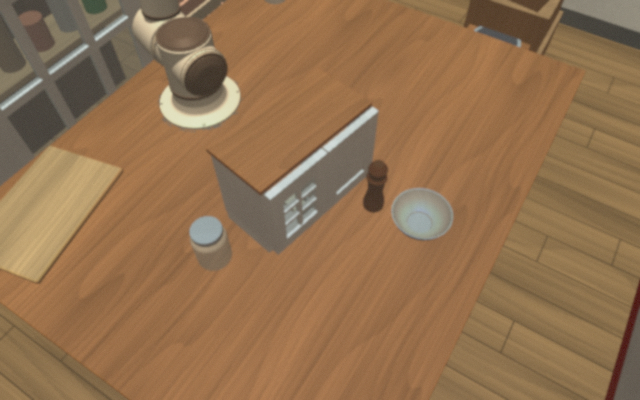

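View pics/top0.png

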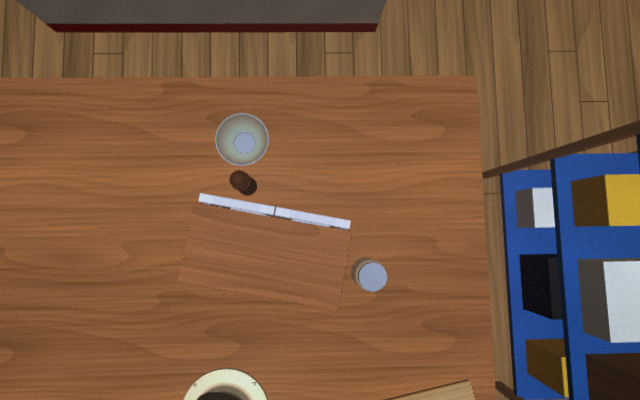

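The scene view shows the cupboard with its doors facing away from the robot base: the glazed door is lower-left (about 300,210) and the mill (375,185) and bowl (422,215) stand in front of the plain door. In the top view, the white door tops run from (199,197) to (350,225), with the gap between them near (275,211) and the jar at (371,276).

Run:
```python
from h import *
f=np.load("top0.npz"); im,d=f['im'],f['d']; W=world("top",d)
hsv=cv2.cvtColor(im,cv2.COLOR_RGB2HSV)
m=(hsv[...,1]<60)&(hsv[...,2]>120)&(np.abs(W[...,2]-256)<15)
m[:, :190]=0;m[:,360:]=0;m[:180]=0;m[240:]=0
P=W[m]; print("n",len(P),"z med",np.median(P[:,2]))
# ray onto z=256 plane
p=imaging.camera_params("top");c=-np.array(p['R']).T@np.array(p['t'])
def on(z,mask): 
    Q=W[mask]; return c+(Q-c)*((z-c[2])/(Q[:,2]-c[2]))[:,None]
Q=on(256,m)[:,:2].astype(np.float32)
r=cv2.minAreaRect(Q);print("rect",r, cv2.boxPoints(r))
g=Q.mean(0);U,S,V=np.linalg.svd(Q-g,full_matrices=False);e=V[0]*np.sign(-V[0][1]);print("mean",g,"dir y_cup",e,"span",np.percentile((Q-g)@e,[0,.5,99.5,100]),"thick",np.percentile((Q-g)@[e[1],-e[0]],[1,99]))
# oak top
o=(np.abs(W[...,2]-265)<8)&(hsv[...,1]>80);o[:, :170]=0;o[:,360:]=0
r=cv2.minAreaRect(on(265,o)[:,:2].astype(np.float32));print("oak",r,cv2.boxPoints(r))
for n,(x0,x1,y0,y1,z0,z1) in dict(mill=(225,260,165,198,20,175),bowl=(212,272,108,170,30,58),jar=(350,392,255,297,105,130)).items():
    s=np.zeros_like(m);s[y0:y1,x0:x1]=1;s&=(W[...,2]>z0)&(W[...,2]<z1);q=W[s];print(n,q.min(0).round(),q.max(0).round(),q.mean(0).round())
# gap darkness
for v in (210,211,212): print(im[v,265:285].sum(-1))
# scene check
f=np.load("scene0.npz");im,d=f['im'],f['d'];W=world("scene",d)
hsv=cv2.cvtColor(im,cv2.COLOR_RGB2HSV)
m=(hsv[...,1]<60)&(hsv[...,2]>150)&(np.abs(W[...,2]-256)<8);m[:,:250]=0;m[:100]=0;m[210:]=0
Q=W[m][:,:2].astype(np.float32);print("scene",len(Q),np.median(W[m][:,2]),cv2.minAreaRect(Q),cv2.boxPoints(cv2.minAreaRect(Q)))
```

```text
n 1255 z med 255.72000278774584
rect ((534.9918212890625, -158.30935668945312), (335.3590087890625, 18.481393814086914), 78.57672119140625) [[ 492.72433  -320.8371  ]
 [ 510.83957  -324.49744 ]
 [ 577.2593      4.218384]
 [ 559.14404     7.878723]]
mean [ 535.06323 -158.09503] dir y_cup [-0.19805852 -0.9801902 ] span [-167.45532227 -165.55327774  166.08984222  167.9037323 ] thick [-8.88352226  8.91945215]
oak ((438.23785400390625, -139.00234985351562), (344.63470458984375, 169.2583770751953), 78.58718872070312) [[ 321.18448  -291.16632 ]
 [ 487.0961   -324.65857 ]
 [ 555.29126    13.161621]
 [ 389.3796     46.65387 ]]
mill [595. -86.  20.] [676. -38. 169.] [618. -67. 119.]
bowl [ 674. -126.   30.] [824.  21.  56.] [760. -45.  43.]
jar [ 336. -428.  106.] [ 407. -357.  123.] [ 372. -392.  119.]
[652 650 646 645 650 652 645 646 650 376 439 629 652 657 653 658 654 653
 646 647]
[653 655 650 642 654 645 643 655 616 349 519 639 653 648 650 656 653 643
 639 646]
[654 645 644 648 654 648 651 658 566 324 577 647 659 646 658 658 659 648
 661 641]
scene 1032 256.2065078019939 ((533.9927978515625, -159.03585815429688), (336.1069641113281, 26.57198143005371), 78.44913482666016) [[ 487.32523   -321.02545  ]
 [ 513.3591    -326.34616  ]
 [ 580.6604       2.9537354]
 [ 554.6265       8.274445 ]]
```

>>> {"api": "jog_arm", "payload": {"targets": [0.036,-0.016,0.0165,0,0,0,-1,0.036,-0.016,0.0165,0,0,0,-1,0.036,-0.016,0.0165,0,0,0,-1,0.036,-0.016,0.0165,0,0,0,-1,0.036,-0.016,0.0165,0,0,0,-1,0.036,-0.016,0.0165,0,0,0,-1,0.025,-0.034,0,0,0,0,-1,0.025,-0.034,0,0,0,0,-1,0.025,-0.034,0,0,0,0,-1,0.025,-0.034,0,0,0,0,-1]}}

```text
time_s: 1.1
eef_pos: [502.2, 284.3, 329.9]
orientation: [0.171, 0.985, -0.0, -0.0]
force: [1.2, -0.1, -0.2]
finger_gap: 0.3
gripper_force: 0.0
```

>>> {"api": "jog_arm", "payload": {"targets": [0.025,-0.034,0,0,0,0,-1,0.025,-0.034,0,0,0,0,-1,0.025,-0.034,0,0,0,0,-1,0.025,-0.034,0,0,0,0,-1,0.003,-0.043,0,0,0,0,-1,0.003,-0.043,0,0,0,0,-1,0.003,-0.043,0,0,0,0,-1,0.003,-0.043,0,0,0,0,-1,0.003,-0.043,0,0,0,0,-1,0.003,-0.043,0,0,0,0,-1]}}

```text
time_s: 2.1
eef_pos: [619.2, -110.0, 329.9]
orientation: [0.171, 0.985, 0.0, -0.0]
force: [0.7, -0.6, 0.7]
finger_gap: -0.2
gripper_force: 0.0
```

>>> {"api": "jog_arm", "payload": {"targets": [0.002,-0.043,0,0,0,0.145,-1,0.002,-0.04,0,0,0,0,-1,0,0,-0.03,0,0,0,-1,0,0,-0.03,0,0,0,-1,0,0,-0.03,0,0,0,-1,0,0,-0.018,0,0,0,-1,0,0,0,0,0,0,-1,0,0,0,0,0,0,-1]}}

```text
time_s: 2.9
eef_pos: [623.3, -191.1, 222.7]
orientation: [0.099, 0.995, 0.0, -0.0]
force: [-0.0, 0.4, 1.0]
finger_gap: 0.2
gripper_force: 0.0
```

Run:
```python
from h import *
s=arm.state();print(s['time_s'],s['eef_pos'],s['orientation'],s['joint_pos'],s['force'],s['finger_gap'])
im,d=imaging.camera("scene"); cv2.imwrite("pics/scene1.png",cv2.resize(im[60:310,180:500,::-1],None,fx=2,fy=2))
```

```text
2.9 [ 623.25428694 -191.13561446  222.65244407] [ 9.92119255e-02  9.95066305e-01  2.28058050e-05 -2.03972638e-04] [-2.97552468e-01  3.42289591e-01  4.58915021e-01  1.68783070e+00
 -3.55983840e-05 -9.88016403e-02] [-0.00457584  0.41119832  1.04017403] 0.21312737641522464
```

View pics/scene1.png

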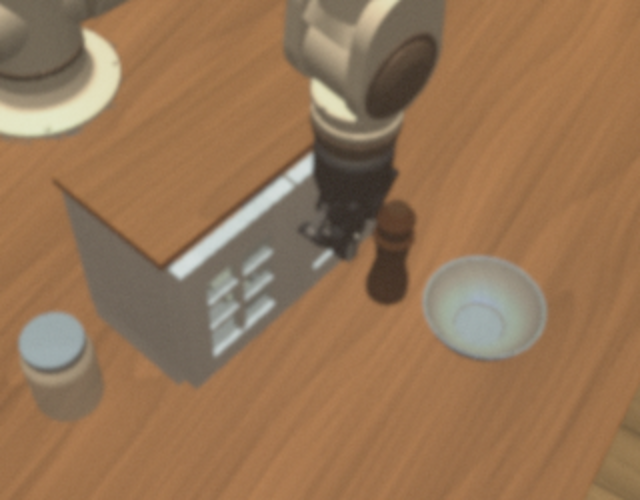

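The gripper hangs in front of the door faces, clear of the mill (395,250) and the bowl (485,310). The door gap is at (290,183), and both doors are still shut.

>>> {"api": "jog_arm", "payload": {"targets": [-0.02,0.001,0,0,0,0,-1,-0.02,0.001,0,0,0,0,-1,-0.015,0.001,0,0,0,0,-1,-0.005,0,0,0,0,0,-1,0,0,0,0,0,0,-1,0,0,0,0,0,0,-1]}}

```text
time_s: 3.55
eef_pos: [564.1, -188.3, 222.9]
orientation: [0.099, 0.995, -0.0, 0.001]
force: [0.1, 0.6, 0.5]
finger_gap: 0.1
gripper_force: 0.0
```

>>> {"api": "jog_arm", "payload": {"targets": [-0.004,0.001,0,0,0,0,-1,-0.004,0.001,0,0,0,0,-1,0,0,0,0,0,0,-1,0,0,0,0,0,0,-1]}}

```text
time_s: 3.95
eef_pos: [555.4, -186.2, 222.3]
orientation: [0.099, 0.995, -0.0, 0.0]
force: [-0.0, -0.3, -0.3]
finger_gap: 0.1
gripper_force: 0.0
```

>>> {"api": "jog_arm", "payload": {"targets": [-0.003,0.0006,0,0,0,0,-1,0,0,0,0,0,0,-1,0,0,0,0,0,0,-1]}}

```text
time_s: 4.25
eef_pos: [552.3, -185.6, 222.4]
orientation: [0.099, 0.995, -0.0, 0.0]
force: [1.3, -0.3, 0.7]
finger_gap: 0.5
gripper_force: 0.0
```

>>> {"api": "jog_arm", "payload": {"targets": [-0.002,0.0004,0,0,0,0,-1,0,0,0,0,0,0,-1,0,0,0,0,0,0,-1]}}

```text
time_s: 4.55
eef_pos: [550.4, -185.2, 222.3]
orientation: [0.099, 0.995, -0.0, 0.0]
force: [1.0, 0.1, -0.7]
finger_gap: 0.1
gripper_force: 0.4
```

>>> {"api": "jog_arm", "payload": {"targets": [-0.001,0.0002,0,0,0,0,-1,0,0,0,0,0,0,-1,0,0,0,0,0,0,-1]}}

```text
time_s: 4.85
eef_pos: [549.6, -184.9, 222.3]
orientation: [0.099, 0.995, 0.0, 0.0]
force: [4.8, -0.0, -0.7]
finger_gap: 0.1
gripper_force: 1.9
```

>>> {"api": "jog_arm", "payload": {"targets": [-0.001,0.0002,0,0,0,0,-1,0,0,0,0,0,0,-1,0,0,0,0,0,0,-1]}}

```text
time_s: 5.15
eef_pos: [548.5, -184.7, 222.3]
orientation: [0.099, 0.995, 0.0, 0.0]
force: [6.0, 1.3, -1.3]
finger_gap: -0.3
gripper_force: 2.2
```

>>> {"api": "jog_arm", "payload": {"targets": [-0.001,0.0002,0,0,0,0,-1,0,0,0,0,0,0,-1,0,0,0,0,0,0,-1]}}

```text
time_s: 5.45
eef_pos: [547.5, -184.4, 222.3]
orientation: [0.099, 0.995, 0.0, 0.0]
force: [4.1, 1.7, -0.7]
finger_gap: -0.2
gripper_force: 2.1
```

>>> {"api": "jog_arm", "payload": {"targets": [-0.001,0.0002,0,0,0,0,-1,0,0,0,0,0,0,-1,0,0,0,0,0,0,-1]}}

```text
time_s: 5.75
eef_pos: [546.5, -184.0, 222.3]
orientation: [0.099, 0.995, 0.0, 0.0]
force: [4.9, 1.8, -0.5]
finger_gap: -0.1
gripper_force: 2.2
```

>>> {"api": "jog_arm", "payload": {"targets": [-0.0008,0.0002,0,0,0,0,-1,0,0,0,0,0,0,-1,0,0,0,0,0,0,-1]}}

```text
time_s: 6.05
eef_pos: [545.9, -183.9, 222.3]
orientation: [0.099, 0.995, 0.0, 0.0]
force: [5.5, 2.8, -2.1]
finger_gap: -0.3
gripper_force: 2.6
```

>>> {"api": "jog_arm", "payload": {"targets": [0.02,-0.004,0,0,0,0,-1,0.03,-0.006,0,0,0,0,-1,0.03,-0.006,0,0,0,0,-1,0.02,-0.004,0,0,0,0,-1,0,0,0.04,0,0,0,-1,0,0,0.04,0,0,0,-1,0,0,0.027,0,0,0,-1,0,0,0,0,0,0,-1,0,0,0,0,0,0,-1]}}

```text
time_s: 6.95
eef_pos: [645.6, -204.5, 329.3]
orientation: [0.099, 0.995, -0.0, -0.0]
force: [0.4, 0.2, -0.2]
finger_gap: 0.2
gripper_force: 0.0
```

Run:
```python
from h import *
s=arm.state();print(s['time_s'],s['eef_pos'],s['force'])
im,d=imaging.camera("scene"); cv2.imwrite("pics/scene2.png",cv2.resize(im[60:310,180:500,::-1],None,fx=2,fy=2))
it,dt=imaging.camera("top"); cv2.imwrite("pics/top2.png",cv2.resize(it[100:300,160:410,::-1],None,fx=3,fy=3)); np.savez("top2.npz",im=it,d=dt);np.savez("scene2.npz",im=im,d=d)
```

```text
6.95 [ 645.56658718 -204.47742378  329.34286886] [ 0.39884488  0.22369057 -0.23921466]
```

View pics/scene2.png

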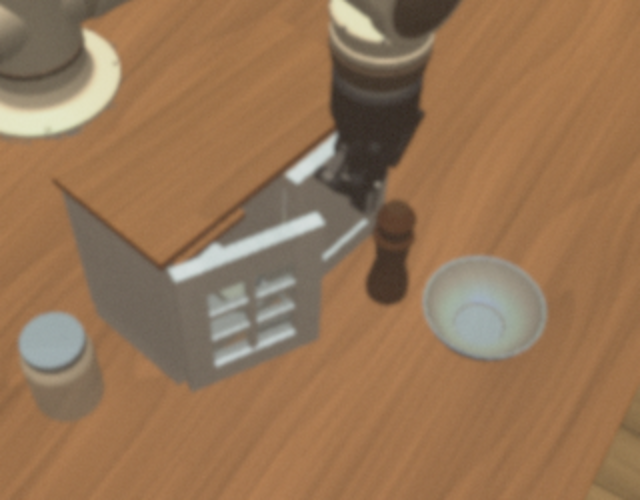

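View pics/top2.png

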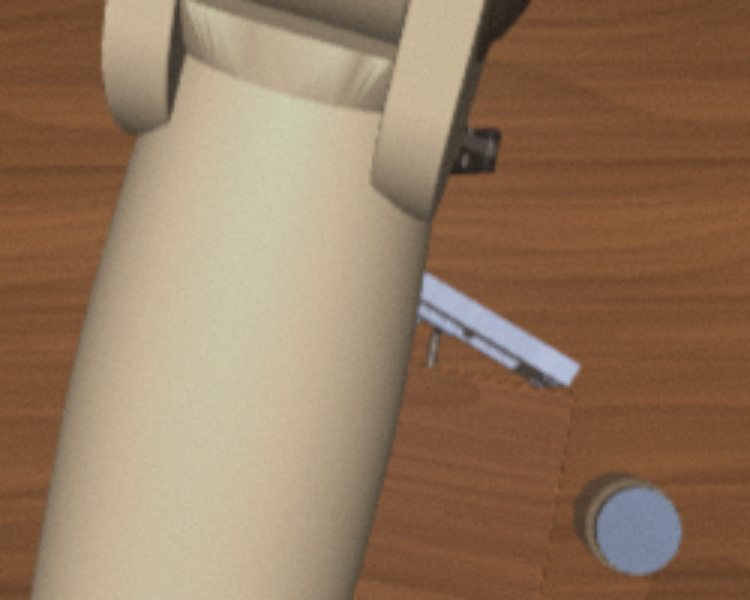

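The glazed door now stands ajar: its free edge is near (320,220) in the scene crop, and the plain door is shut. The gap behind it is open, with a thin plunger at (432,345) in the top crop.

>>> {"api": "jog_arm", "payload": {"targets": [-0.034,0.006,0,0,0,0,-1,-0.034,0.006,0,0,0,0,-1,-0.034,0.005,0,0,0,0,-1,0,0,0,0,0,0,-1,0,0,-0.03,0,0,0,-1,0,0,-0.02,0,0,0,-1,0,0,-0.02,0,0,0,-1,0,0,0,0,0,0,-1]}}

```text
time_s: 7.85
eef_pos: [542.6, -186.8, 255.5]
orientation: [0.099, 0.995, 0.001, -0.003]
force: [-0.2, 0.1, -0.6]
finger_gap: 0.1
gripper_force: 0.0
```

>>> {"api": "jog_arm", "payload": {"targets": [0,0,-0.02,0,0,0,-1,0,0,-0.018,0,0,0,-1,0,0,0,0,0,0,-1,0,0,0,0,0,0,-1]}}

```text
time_s: 8.25
eef_pos: [543.6, -187.2, 221.9]
orientation: [0.099, 0.995, 0.0, -0.0]
force: [0.7, 0.2, 0.4]
finger_gap: 0.1
gripper_force: 0.0
```

Run:
```python
from h import *
s=arm.state();print(s['time_s'],s['eef_pos'],s['force'],s['joint_pos'])
F=np.array([543.8,-159.9]);e=np.array([-.198,-.980]);n=np.array([.980,-.198]);H=F+168*e-18*n
# waypoints: door angle th, r, finger standoff 11; tool turns with the door
prev=s['eef_pos'][:2]
for th,r in [(.36,140),(.5,136),(.65,132),(.8,128),(.95,124),(1.1,120),(1.25,116),(1.4,112),(1.5,110),(1.57,109)]:
    d=np.cos(th)*-e+np.sin(th)*n;m=-np.cos(th)*n-np.sin(th)*e
    p=H+r*d+11*m;print(th,p.round(1),(p-prev).round(1),np.hypot(*p).round());prev=p
im,d=imaging.camera("scene"); cv2.imwrite("pics/scene3.png",cv2.resize(im[60:310,180:500,::-1],None,fx=2,fy=2))
```

```text
8.25 [ 543.58990525 -187.17434261  221.93904406] [0.72620357 0.23052352 0.42531239] [-3.31596749e-01  1.44446560e-01  2.20694197e-01  1.64728069e+00
 -3.62961732e-05 -1.32830136e-01]
0.36 [ 557.8 -196.5] [14.3 -9.3] 591.0
0.5 [ 572.  -209.8] [ 14.2 -13.3] 609.0
0.65 [ 584.7 -225.6] [ 12.7 -15.7] 627.0
0.8 [ 594.6 -242.5] [  9.9 -17. ] 642.0
0.95 [ 601.5 -260.2] [  6.9 -17.7] 655.0
1.1 [ 605.5 -278.2] [  4. -18.] 666.0
1.25 [ 606.7 -296. ] [  1.2 -17.8] 675.0
1.4 [ 605.1 -313.2] [ -1.5 -17.2] 681.0
1.5 [ 603.4 -324.2] [ -1.8 -11. ] 685.0
1.57 [ 601.9 -331.7] [-1.5 -7.5] 687.0
```

View pics/scene3.png

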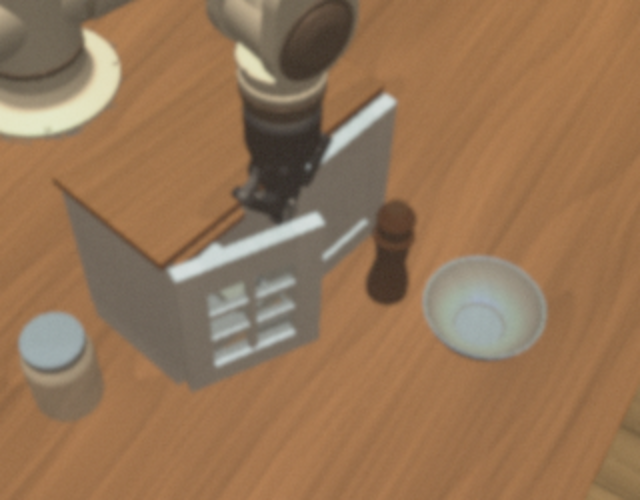

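The shut fingers are down in the gap behind the glazed door, at about (285,210), clear of both doors. I'll now push the door along its arc.

>>> {"api": "jog_arm", "payload": {"targets": [0.004,-0.002,0,0,0,-0.12,-1,0.005,-0.003,0,0,0,-0.12,-1,0.005,-0.004,0,0,0,-0.12,-1,0.007,-0.0065,0,0,0,-0.07,-1,0.007,-0.0065,0,0,0,-0.07,-1,0.0065,-0.008,0,0,0,-0.075,-1,0.0065,-0.008,0,0,0,-0.075,-1,0,0,0,0,0,0,-1]}}

```text
time_s: 9.1
eef_pos: [585.3, -225.9, 222.1]
orientation: [0.412, 0.911, -0.0, 0.001]
force: [0.4, -1.2, -0.3]
finger_gap: -0.2
gripper_force: 0.0
```

>>> {"api": "jog_arm", "payload": {"targets": [0.005,-0.0085,0,0,0,-0.075,-1,0.005,-0.0085,0,0,0,-0.075,-1,0.0035,-0.009,0,0,0,-0.075,-1,0.0035,-0.009,0,0,0,-0.075,-1,0.002,-0.009,0,0,0,-0.075,-1,0.002,-0.009,0,0,0,-0.075,-1,0,0,0,0,0,0,-1,0,0,0,0,0,0,-1]}}

```text
time_s: 9.9
eef_pos: [605.5, -278.0, 221.8]
orientation: [0.603, 0.797, 0.0, 0.0]
force: [0.5, -0.2, -0.0]
finger_gap: -0.0
gripper_force: 0.0
```

>>> {"api": "jog_arm", "payload": {"targets": [0.0005,-0.009,0,0,0,-0.075,-1,0.0005,-0.009,0,0,0,-0.075,-1,-0.0005,-0.0085,0,0,0,-0.075,-1,-0.001,-0.0085,0,0,0,-0.075,-1,0,0,0,0,0,0,-1,0,0,0,0,0,0,-1]}}

```text
time_s: 10.5
eef_pos: [605.0, -312.8, 221.6]
orientation: [0.716, 0.698, 0.0, 0.0]
force: [-0.0, 0.1, 1.5]
finger_gap: 0.1
gripper_force: 0.0
```

Run:
```python
from h import *
s=arm.state();print(s['time_s'],s['eef_pos'],s['orientation'],s['force'])
im,d=imaging.camera("scene"); cv2.imwrite("pics/scene4.png",cv2.resize(im[60:310,180:500,::-1],None,fx=2,fy=2))
```

```text
10.5 [ 604.99767921 -312.77487041  221.5708136 ] [7.15684272e-01 6.98423952e-01 4.48239737e-07 7.82028139e-05] [-0.02465733  0.06567985  1.52919201]
```

View pics/scene4.png

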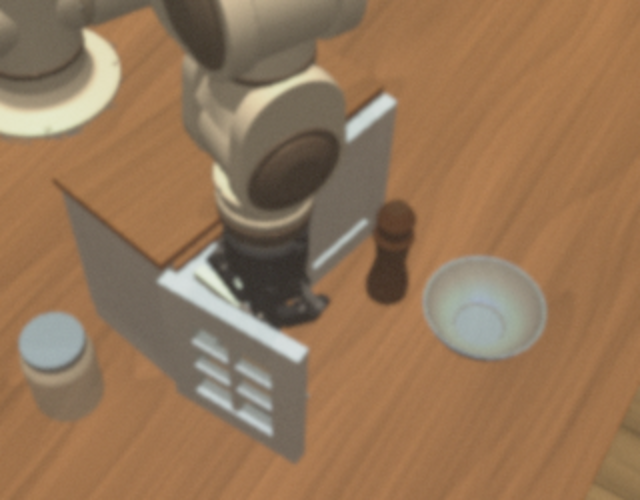

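The door has followed the fingers and stands nearly square: its top edge runs from (170,280) to (300,350). Before the last nudge I'll measure its angle.

```bash
cat > ang.py <<'E'
from h import *
im,d=imaging.camera("scene");W=world("scene",d)
F=np.array([543.8,-159.9]);e=np.array([-.198,-.980]);n=np.array([.980,-.198])
hsv=cv2.cvtColor(im,cv2.COLOR_RGB2HSV)
a=(W[...,:2]-F)@n;b=(W[...,:2]-F)@e
m=(hsv[...,1]<60)&(hsv[...,2]>150)&(np.abs(W[...,2]-256)<6)&(a>8)&(b>60)&(b<230)
Q=np.stack([a[m],b[m]],1).astype(np.float32)
vx,vy,x0,y0=cv2.fitLine(Q,cv2.DIST_HUBER,0,.01,.01).ravel()
if vx<0: vx,vy=-vx,-vy
print("n",len(Q),"angle",np.arctan2(vx,-vy),"out",np.percentile(Q[:,0],[1,99]),"lat",np.percentile(Q[:,1],[1,99]))
s=arm.state();print(s['time_s'],s['eef_pos'],s['force'])
E
python3 ang.py
```

```text
n 609 angle 1.4073083 out [  9.48032902 147.94947632] lat [144.86225708 180.73869812]
10.6 [ 605.08638514 -312.6374528   221.530678  ] [0.23848678 0.40946258 0.01113188]
```

>>> {"api": "jog_arm", "payload": {"targets": [-0.001,-0.006,0,0,0,-0.05,-1,-0.001,-0.006,0,0,0,-0.05,-1,-0.001,-0.004,0,0,0,-0.04,-1,-0.0005,-0.003,0,0,0,-0.03,-1,0,0,0,0,0,0,-1,0,0,0,0,0,0,-1]}}

```text
time_s: 11.2
eef_pos: [601.6, -332.0, 221.3]
orientation: [0.773, 0.634, -0.0, -0.0]
force: [0.1, 0.7, 0.3]
finger_gap: 0.0
gripper_force: 0.0
```

```bash
python3 ang.py
```

```text
n 615 angle 1.5710655 out [  9.81658056 149.18820679] lat [168.93153168 187.67612183]
11.25 [ 601.56437619 -331.98772638  221.31382591] [0.03217274 0.31112701 0.33656642]
```

The door is square. Now I'll back the fingers away from it and raise them.

>>> {"api": "jog_arm", "payload": {"targets": [0.002,0.01,0,0,0,0,-1,0.004,0.02,0,0,0,0,-1,0.004,0.02,0,0,0,0,-1,0,0,0,0,0,0,-1,0,0,0.03,0,0,0,-1,0,0,0.04,0,0,0,-1,0,0,0.04,0,0,0,-1,0,0,0,0,0,0,-1,0,0,0,0,0,0,-1]}}

```text
time_s: 12.15
eef_pos: [612.4, -281.6, 332.4]
orientation: [0.773, 0.634, 0.001, 0.001]
force: [0.1, 0.7, -0.9]
finger_gap: -0.3
gripper_force: 0.0
```

```bash
python3 ang.py
python3 - <<'E'
from h import *
im,d=imaging.camera("scene"); cv2.imwrite("pics/scene5.png",cv2.resize(im[60:310,180:500,::-1],None,fx=2,fy=2))
E
```

```text
n 612 angle 1.5713289 out [ 10.11897676 148.43761261] lat [169.25971451 187.72386856]
12.2 [ 612.02249953 -281.6296908   330.66576274] [ 0.30545855 -0.80130631 -0.720842  ]
```

View pics/scene5.png

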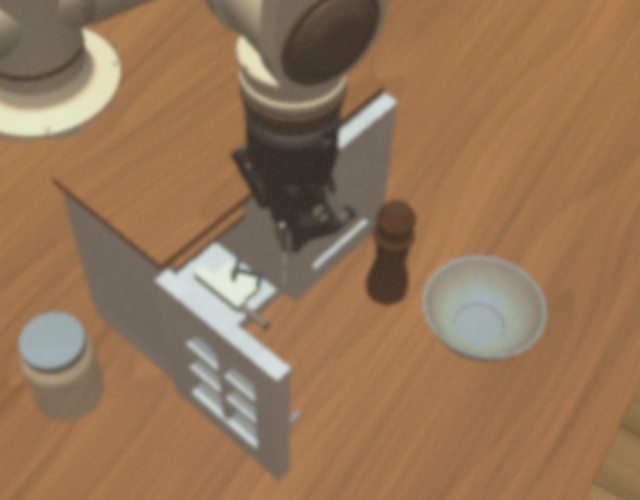

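The glazed door stands square, with its top edge from (165,278) to (285,370). The plain door is shut, the mill (390,250), bowl (485,310) and jar (65,365) haven't moved, and the gripper is clear above.

```bash
python3 -c "
from plant import workorder
print(workorder.job_done())"
```

```text
the job is handed in; nothing more can be done
None
```

I pressed the glazed door until its catch let go, then pushed it from behind to about 1.57 rad, square to the cupboard front; the plain door is still shut, the bowl, pepper mill and jar were not moved, and I handed the job in at about 12 s with the gripper clear.

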